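Find the steel bush by its weight and hold it down on the spring spindle

ROBOT

A 6-joint arm with a two-finger parallel gripper is mounted at the origin on a cart in front of the work surface, level with it; the furniture and walls round the work are solid. World frame = base frame: x ahead of the robot, y to its left, z up, the work surface at z = 0. Lengths are in m, angles in rad, forces in N, time in s.
With the tool pointing down it reaches from about 0.35 to 0.85 m from the base axis. Payload 8.1 kg.
Tool frame: the origin (TCP) lies midway between the tips of the shut fingers; the grasp point (between the pads) lies robot.grip_depth behind it (robot.grip_depth is the distance from the TCP to the grasp point, in m); z points along the fingers, y is the line along which they close (so a half turn about z gives the same grasp; the last joint's range is limited). The gripper opens to 93 mm and grips with 3 to 60 N. Pads are 15 mm wide; open, the fingers measure 128 mm over their backs; the gripper's body (75 mm by 188 mm) begins 65 mm behind the grasp point.
Start: joints at [-0.085, 0.13, 1.488, -0, 1.523, -0.085], TCP at [0.6, 0, 0.219] pointing down, gripper open.
Joint ranges: [-2.96, 2.96], [-0.89, 2.26], [0.02, 2.5], [-1.34, 4.48], [0, 2.73], [-2.66, 2.66]. Speed limits (rad/s): [2.39, 2.39, 2.79, 3.14, 3.14, 3.14].

INTERFACE

Orientations are given as a rotation vector (axis times angle).
In Python, from plant import robot gives the robot as it stands.
- The arm moves only by the tool carry_out, never from a script. Its argument "rows" is a list of rows, each a list of 6 numbers: the shift along the tool's x, y, z in m, then the turn, a rotation vector about the tool's x, y, z in degrees. A call has 1 to 12 rows; each row is the pose to reach, as a shift and turn from the pose commanded when the call began, along the tool's axes at that moment; what a row does not reach only later rows make up. A row lasts 1/8 s, in which the tool goes at most 62.5 mm and 10.7 degrees, less where a joint would pass 70% of its speed; a pose out of reach is approached as far as the arm can. A call with a gripper value outside its range is refused whole. "jaw" is the closure in counts, from 0 (fully open) to 255 (shut), set as the call begins (left out, the last holds). The fingers move at their own pace and stop on an object; "force" is the grip in N (left out, the last holds). Time passes only in rows, so rows that repeat a pose let the fingers close. It gives the time, the measured TCP pose, the force, the opening and the grip force at its end, in the units of the state.
- robot.read_state(): the state, without advancing time (a new reading comes with each control period).
- robot.read_camera(name): name is "scene" or "side" or "wrist"; returns the picture (480x640x3 uint8, red, green, blue); there is no depth.
- robot.camera_model(name): a dict with "fx", "fy", "cx", "cy" (pixels), "dist" ([k1, k2, p1, p2, k3] as OpenCV has them; the pictures are not rectified), "R" (3x3) and "t" (3): a world point X has camera coordinates R X + t; the wrist camera has in their place "mount" (4x4, takes a point from camera to tool coordinates, whose origin is the TCP and whose axes are the flange's). Camera axes: x right, y down, z forward; pixel columns grow to the right and rows downward; lengths in m; the calibration is good to about 2 mm. A picture is of the moment at which its call begins: read the wrist's pose just before it. camera_model takes no time and is no camera call.
- robot.close_job(): hands the job in; it is judged then, once.
Trained networks look in the newest picture that a camera, given by its name, has taken for a name from the list of things; names that differ only in an ending like _2 or _b are one class to them, and where a whole thing is asked for, a point or a joint stands for the part that bears it (a point fixed in the world has none). Each returns a list of dicts, best first, with "conf" (0 to 1); they miss things now and then, are a little off and sometimes report something else, mostly with a low value. They report only what shows in the picture. A call takes as long as a camera call. They do not tell look-alikes from the thing itself.
- robot.outline_of(camera, target): "pixels" (480x640 bool, what is visible of it) and "pixel" ([column, row] in pixels, amid what is visible of it).
The state is a dict: "t": time; "q": joint angles; "dq": joint speeds; "joint_torque": joint torques, N m; "tool_pos": TCP position; "orientation": TCP orientation; "force": force on the tool from outside, world axes, zero at the start; "wrist_torque": the same for the moment, N m; "opening": finger opening in m; "gripper_force": force on a finger pad.
Only numpy, scipy, OpenCV 4.12 (cv2) and the standard library are available. Lean on these libraries where they do the work, as an engineer would, in place of code of your own. Each camera call takes 0.05 s, during which the arm holds its last target. There are 200 camera calls.

TASK

Two flanged bushes stand in the blue tray; they look the same, but one is steel and one aluminium. Lift each of them clear in turn to feel which is heavier, stand the lighter one back in the tray, then slide the heavier one, flange down, over the spring spindle on the green foot, press it down against the spring until it is fully home with the snap-ring groove showing above it, and finish while still gripping it and holding it down there, so that I can slip the ring in. Leave the jam jar, the screwdriver and the tape measure where they are.

Things in the scene. Friction and masses are not known exactly. Their poses are not given: they have to be found in the camera images.
- bush_p: One of two flanged bushes that look exactly alike: black metal, standing flange down. Flange 60 mm across and 8 mm thick at the bottom, above it a plain barrel 44 mm across up to 48 mm total height, through bore 21 mm. Origin: centre of the underside; z up its axis. Take it by the barrel, from above.
- bush_q: The other bush: same shape, sizes, colour, origin and axes as bush_p. One of the two is steel, the other aluminium; the steel one weighs 0.15 to 0.4 kg more, and both weigh between 0.15 and 0.6 kg. Which of them stands at which end of the tray changes from run to run.
- tray: Fixed shallow blue sheet-steel tray, 170 mm (its x) by 270 mm (its y) outside, rim 18 mm high, with a brown cork liner whose top is 5 mm above the bench. Origin: centre of its underside. The bushes stand in it side by side along its y axis, 110 to 145 mm apart. A bench vice, 124 mm high, stands between tray and robot.
- foot: Fixed green cast foot, 120 x 120 x 12 mm with four bolts, that carries an upright steel spindle 18 mm in diameter with a coil spring and a steel spring plate round its lower half. Origin: centre of its underside, on the spindle's axis; z up.
- spindle_top (a point): Centre of the top end of the spindle, 135 mm above the bench; the last 6 mm taper to 10 mm diameter. The snap-ring groove lies 9 to 12 mm below the top.
- plate_top (a point): Centre of the upper face of the steel spring plate, a disc 66 mm in diameter round the spindle on top of the spring. It moves with the plate: 85 mm above the bench when free, 73 mm when pressed to its stop. A bush slid on to the spindle rests with its flange on this face.
- spring_plate (a joint): How far the spring plate has been pressed down, in m: 0 free, 0.012 at its stop (fully home). The spring pushes up with about 8 N when free and 12 N at the stop, more than either bush weighs, so it lifts the bush again as soon as nobody holds it down.
- jam_jar: Clear glass jar with a white lid, 64 mm across, 97 mm high, standing on the bench behind the work; origin at the centre of its underside. A bystander.
- screwdriver: Flat screwdriver with a black handle, 210 mm long, lying flat to the right of the spindle, along its own y; origin at the middle of its underside. A bystander.
- tape_measure: Yellow and black pocket tape measure lying flat, 62 x 81 x 33 mm; origin at the centre of its underside. A bystander.
Not all that is in view belongs to the job. What is meant by the foot is not brown, and is the larger of those in its own colour.

How it is judged:
By the outcome, as a careful person would: the job done as asked, in the order asked, and still so for the second after the job is handed in, while the arm keeps its last pose, push and grip.
It also fails if it takes over 67 s, if anything falls off the work surface, if the arm or the gripper's body presses on something with over 40 N, if the wrist force passes 120 N, or if a joint passes its speed limit or range.

## Working session

There is one attempt and no reset: what is moved stays moved. The work goes in short steps, Python scripts to look and compute and a tool call to move; the robot and the scene stay as the last step left them, time stands still between calls to the robot, and variables do not carry over. Pictures are saved under pics/ and viewed, at most 13 in all, crops included, and the job is handed in when it is done.

Besides the shell and the picture viewer there is one more tool, called after "Call:" as name([rows], argument=value, ...), one row to a line, values as JSON. carry_out: Moves the arm, as the interface text tells. Its arguments: {"type":"object","properties":{"rows":{"type":"array"},"jaw":{"type":"number"},"force":{"type":"number"}},"required":["rows"]}

```bash
mkdir -p pics; ls; python3 - <<'E'
from plant import robot
import cv2,numpy as np
s=robot.read_state();print(s,robot.grip_depth)
ims=[robot.read_camera(c) for c in("scene","side")]
for c,i in zip(("scene","side"),ims):
    cv2.imwrite(f"pics/{c}0.png",cv2.cvtColor(i,cv2.COLOR_RGB2BGR))
    print(c,robot.camera_model(c))
    for t in("bush_p","foot","spindle_top","spring_plate","tray"):
        print(t,[(round(d["conf"],2),np.round(d["pixel"]),d["pixels"].sum()) for d in robot.outline_of(c,t)])
print(robot.camera_model("wrist"))
E
```

```text
pics
{'t': 0.0, 'q': array([-8.53907691e-02,  1.31130342e-01,  1.48924738e+00,  4.65168317e-06,
        1.52304123e+00, -8.53964999e-02]), 'dq': array([-0.00113956, -0.00074696,  0.00062691, -0.00149405,  0.00237145,
       -0.00197343]), 'joint_torque': array([-1.61290725e-03, -5.59853125e+01, -4.91755986e+01,  7.67333270e-02,
        3.59135563e-02, -2.97389461e-04]), 'tool_pos': array([5.99429991e-01, 7.84331896e-05, 2.17623405e-01]), 'orientation': array([-2.22044516e+00, -2.22045738e+00,  1.84170154e-03]), 'force': array([ 0.44973789, -0.56497893,  0.43968735]), 'wrist_torque': array([-0.02019136,  0.00366744, -0.01634036]), 'gripper_force': 0.0, 'opening': 0.09289030151423333} 0.0188
scene {'fx': 573.2004554270237, 'fy': 573.2004554270237, 'cx': 319.05877680643755, 'cy': 241.62108504866185, 'dist': array([-0.1233535,  0.       ,  0.       ,  0.       ,  0.       ]), 'R': array([[ 0.87694564, -0.48053998, -0.00690437],
       [-0.35912588, -0.64569275, -0.67387645],
       [ 0.31936647,  0.59343256, -0.73881179]]), 't': array([-0.564067  ,  0.22331445,  1.17420828])}
bush_p [(0.
[... 1329 characters left out ...]
int64(187))]
spring_plate [(0.85, array([324., 266.]), np.int64(255)), (0.76, array([234., 293.]), np.int64(163))]
tray [(0.83, array([264., 255.]), np.int64(2014))]
{'fx': 413.0426138397753, 'fy': 413.0426138397753, 'cx': 315.9500173394537, 'cy': 238.80107208544223, 'dist': array([-0.09389456,  0.        ,  0.        ,  0.        ,  0.        ]), 'mount': array([[-5.55732381e-04, -9.70320888e-01, -2.41820316e-01,
         6.68524689e-02],
       [ 9.99999822e-01, -4.87091614e-04, -3.43631649e-04,
        -1.60995961e-04],
       [ 2.15644319e-04, -2.41820464e-01,  9.70320986e-01,
        -1.65775316e-01],
       [ 0.00000000e+00,  0.00000000e+00,  0.00000000e+00,
         1.00000000e+00]])}
```

View pics/scene0.png

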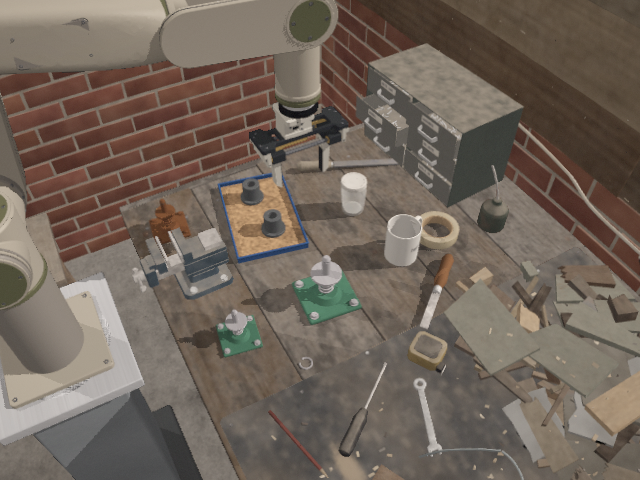

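View pics/side0.png

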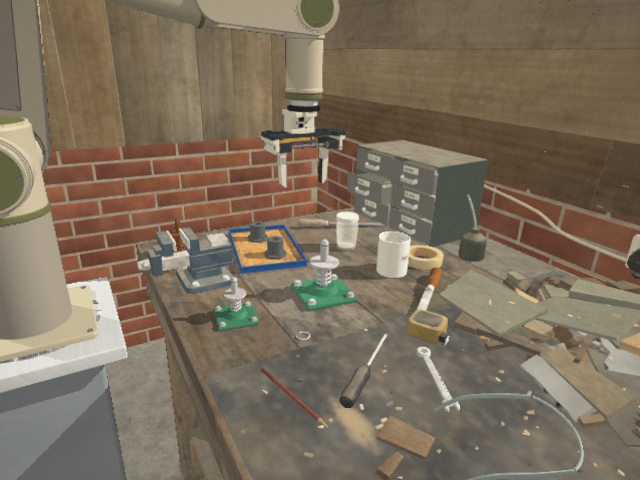

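The scene picture shows the bushes at about (276,221) and (252,191) and the vice to their left. The larger green foot is at (326,295), with its spindle top at about (326,258). In the side picture the bushes are at (276,248) and (257,232), and the spindle top is at (324,241).

```bash
cat > h.py <<'E'
from plant import robot
import cv2,numpy as np
from scipy.spatial.transform import Rotation as Ro
def KD(m): return np.array([[m["fx"],0,m["cx"]],[0,m["fy"],m["cy"]],[0,0,1]]),np.array(m["dist"])
def pose(c):
    m=robot.camera_model(c)
    if c!="wrist": return m,np.array(m["R"]),np.array(m["t"])
    s=robot.read_state();T=np.eye(4);T[:3,:3]=Ro.from_rotvec(s["orientation"]).as_matrix();T[:3,3]=s["tool_pos"]
    W=np.linalg.inv(T@m["mount"]);return m,W[:3,:3],W[:3,3]
def ray(P,px):
    m,R,t=P;K,D=KD(m)
    u=cv2.undistortPoints(np.array([[px]],float),K,D)[0,0]
    d=R.T@np.array([u[0],u[1],1]);return -R.T@t,d/np.linalg.norm(d)
def atz(P,px,z):
    o,d=ray(P,px);return o+d*(z-o[2])/d[2]
def tri(rs):
    A=0;b=0
    for o,d in rs:
        M=np.eye(3)-np.outer(d,d);A=A+M;b=b+M@o
    return np.linalg.solve(A,b)
def proj(P,X):
    m,R,t=P;K,D=KD(m)
    return cv2.projectPoints(np.atleast_2d(X).astype(float),cv2.Rodrigues(R)[0],t,K,D)[0][:,0]
E
python3 - <<'E'
from h import *
A,B=pose("scene"),pose("side")
np.set_printoptions(precision=4,suppress=True)
for n,a,b in(("near",(276,221),(278,250)),("far",(254,193),(257,230)),("plate",(324,275),(324,266)),("top",(326,258),(324,241)),("foot",(325,293),(324,285))):
    print(n,tri([ray(A,a),ray(B,b)]),atz(A,a,.135 if n=="top" else .028),atz(B,b,.135 if n=="top" else .028))
print("tray corners",[atz(A,p,.018) for p in((219,179),(288,174),(306,243),(240,259))])
print("vice",[atz(A,p,.12) for p in((150,240),(215,230),(190,245),(228,255))],"jar",atz(A,(353,182),.095))
E
```

```text
near [0.5737 0.0927 0.0118] [0.5677 0.0779 0.028 ] [0.5587 0.0591 0.028 ]
far [0.5529 0.1809 0.0431] [0.5622 0.1947 0.028 ] [0.5635 0.2194 0.028 ]
plate [ 0.5724 -0.1566  0.0715] [ 0.5876 -0.1246  0.028 ] [ 0.6199 -0.08    0.028 ]
top [ 0.57   -0.1633  0.135 ] [ 0.5706 -0.1637  0.135 ] [ 0.5694 -0.163   0.135 ]
foot [ 0.5646 -0.1737  0.0334] [ 0.5653 -0.1692  0.028 ] [ 0.5711 -0.1658  0.028 ]
tray corners [array([0.5074, 0.3002, 0.018 ]), array([0.675 , 0.2285, 0.018 ]), array([ 0.6015, -0.0125,  0.018 ]), array([0.4457, 0.0173, 0.018 ])]
vice [array([0.2715, 0.075 , 0.12  ]), array([0.4059, 0.0338, 0.12  ]), array([0.3428, 0.0189, 0.12  ]), array([ 0.403 , -0.0466,  0.12  ])] jar [0.7615 0.0449 0.095 ]
```

Call:
carry_out([
  [0.03, -0.01, -0.01, 0, 0, 0],
  [0.07, -0.025, -0.02, 0, 0, 0],
  [0.11, -0.035, -0.03, 0, 0, 0],
  [0.13, -0.035, -0.03, 0, 0, 0],
  [0.13, -0.035, -0.03, 0, 0, 0],
  [0.13, -0.035, -0.03, 0, 0, 0],
], jaw=0, force=40)

```text
t: 1.35
tool_pos: [0.5651, 0.129, 0.2479]
orientation: [-2.222, -2.221, 0.002]
force: [-0.5, -0.8, 0.3]
opening: 0.0928
gripper_force: 0.0
```

```bash
python3 - <<'E'
from h import *
np.set_printoptions(precision=4,suppress=True)
P=pose("wrist");i=robot.read_camera("wrist");cv2.imwrite("pics/w1.png",cv2.cvtColor(i,cv2.COLOR_RGB2BGR))
print(robot.read_state()["tool_pos"],robot.read_state()["force"])
for d in robot.outline_of("wrist","bush_p"):
    print(round(d["conf"],2),d["pixel"],d["pixels"].sum(),atz(P,d["pixel"],.028))
E
```

```text
[0.5651 0.1288 0.2479] [0.5702 1.0665 0.8217]
0.87 [306.2, 251.9] 2864 [0.5551 0.0865 0.028 ]
0.55 [318.0, 124.5] 2709 [0.5665 0.2064 0.028 ]
```

View pics/w1.png

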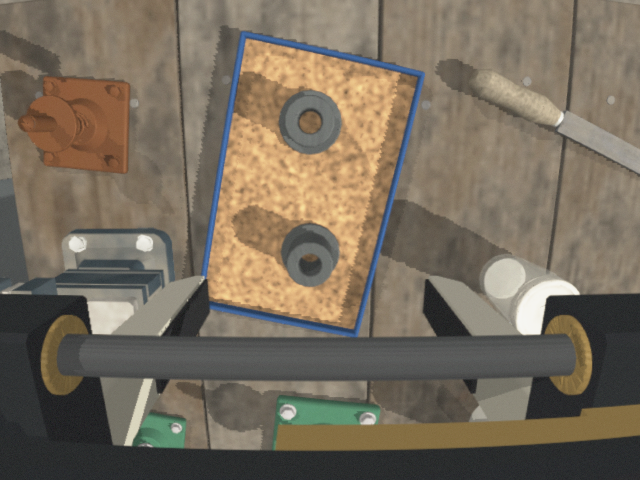

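The wrist picture shows the bushes at flange centres of about (311,252) and (310,122), with bores at (311,264) and (310,121). The vice is at lower left, with its edge at columns 150-170.

```bash
python3 - <<'E'
from h import *
np.set_printoptions(precision=4,suppress=True)
P=pose("wrist")
for n,f,t in(("near",(311,253),(311,263)),("far",(309,122),(310,121))):
    print(n,atz(P,f,.011),atz(P,t,.053))
print("vice",atz(P,(158,285),.124),atz(P,(172,240),.02),atz(P,(160,275),.06), "jar", atz(P,(548,308),.097))
E
```

```text
near [0.5595 0.0803 0.011 ] [0.56   0.0828 0.053 ]
far [0.5582 0.209  0.011 ] [0.5598 0.2084 0.053 ]
vice [0.4452 0.0875 0.124 ] [0.4213 0.0964 0.02  ] [0.4216 0.0734 0.06  ] jar [0.763  0.0553 0.097 ]
```

Call:
carry_out([
  [-0.01, -0.001, 0.01, 0, 0, 10],
  [-0.02, -0.002, 0.025, 0, 0, 20],
  [-0.03, -0.003, 0.04, 0, 0, 30],
  [-0.04, -0.004, 0.055, 0, 0, 40],
  [-0.047, -0.005, 0.07, 0, 0, 50],
  [-0.047, -0.005, 0.085, 0, 0, 60],
  [-0.047, -0.005, 0.1, 0, 0, 70],
  [-0.047, -0.005, 0.12, 0, 0, 80],
  [-0.047, -0.005, 0.13, 0, 0, 90],
  [-0.047, -0.005, 0.13, 0, 0, 90],
  [-0.047, -0.005, 0.13, 0, 0, 90],
  [-0.047, -0.005, 0.13, 0, 0, 90],
])

```text
t: 2.95
tool_pos: [0.5606, 0.0828, 0.1194]
orientation: [-3.141, -0.003, -0.002]
force: [-1.1, 0.5, -0.4]
opening: 0.0933
gripper_force: 0.0
```

```bash
cat >> h.py <<'E'
def weigh(n=8):
    F=[];Q=[]
    for _ in range(n):
        robot.read_camera("scene");s=robot.read_state();F.append(s["force"]);Q.append(s["joint_torque"])
    return np.mean(F,0),np.std(F,0),np.mean(Q,0)
E
python3 - <<'E'
from h import *
np.set_printoptions(precision=4,suppress=True)
P=pose("wrist");i=robot.read_camera("wrist");cv2.imwrite("pics/w2.png",cv2.cvtColor(i,cv2.COLOR_RGB2BGR))
s=robot.read_state();print(s["tool_pos"],s["q"]);print(weigh())
E
```

```text
[0.5605 0.0829 0.1194] [ 0.0564  0.108   1.6967 -0.0001  1.3357  1.6256]
(array([ 0.0011, -0.1352,  0.2031]), array([0.4751, 0.3323, 0.5364]), array([ -0.0403, -52.6475, -47.0259,   0.0072,  -0.0816,  -0.0216]))
```

View pics/w2.png

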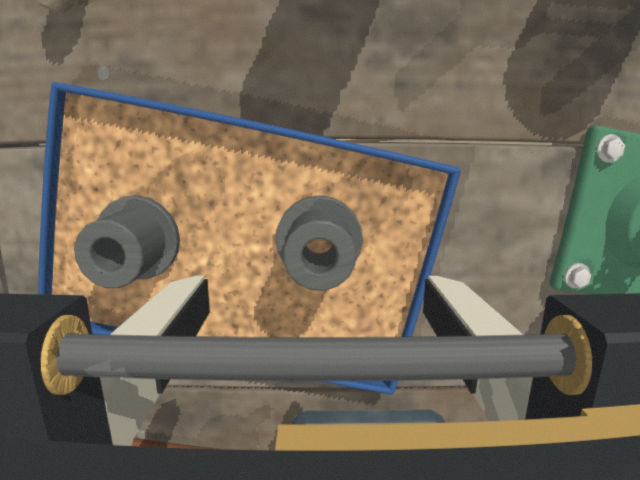

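The near bush's top centre is at about (319,254), between the fingers, and its flange centre is at (319,241). The other bush's top is at about (110,254).

```bash
python3 - <<'E'
from h import *
P=pose("wrist")
print(atz(P,(319,254),.053),atz(P,(319,241),.010),atz(P,(110,254),.053))
E
```

```text
[0.55959212 0.08153917 0.053     ] [0.5564227 0.0812467 0.01     ] [0.55937816 0.20645902 0.053     ]
```

Call:
carry_out([
  [-0.001, 0.001, 0.02, 0, 0, 0],
  [-0.001, 0.001, 0.045, 0, 0, 0],
  [-0.001, 0.001, 0.07, 0, 0, 0],
  [-0.001, 0.001, 0.09, 0, 0, 0],
  [-0.001, 0.001, 0.1, 0, 0, 0],
  [-0.001, 0.001, 0.102, 0, 0, 0],
  [-0.001, 0.001, 0.102, 0, 0, 0],
  [-0.001, 0.001, 0.102, 0, 0, 0],
])

```text
t: 4.4
tool_pos: [0.5599, 0.0821, 0.0177]
orientation: [-3.141, -0.0, -0.003]
force: [0.1, -0.7, -0.3]
opening: 0.093
gripper_force: 0.0
```

Call:
carry_out([
  [0, 0, 0, 0, 0, 0],
  [0, 0, 0, 0, 0, 0],
  [0, 0, 0, 0, 0, 0],
  [0, 0, 0, 0, 0, 0],
  [0, 0, 0, 0, 0, 0],
  [0, 0, 0, 0, 0, 0],
  [0, 0, 0, 0, 0, 0],
  [0, 0, 0, 0, 0, 0],
], jaw=255, force=40)

```text
t: 5.4
tool_pos: [0.559, 0.0818, 0.0166]
orientation: [3.141, -0.0, -0.0]
force: [0.7, -1.5, -0.8]
opening: 0.0431
gripper_force: 40.0
```

Gripped. I'll lift it to the baseline height and weigh it there.

Call:
carry_out([
  [0, 0, -0.01, 0, 0, 0],
  [0, 0, -0.03, 0, 0, 0],
  [0, 0, -0.055, 0, 0, 0],
  [0, 0, -0.08, 0, 0, 0],
  [0, 0, -0.095, 0, 0, 0],
  [0, 0, -0.102, 0, 0, 0],
  [0, 0, -0.102, 0, 0, 0],
  [0, 0, -0.102, 0, 0, 0],
  [0, 0, -0.102, 0, 0, 0],
  [0, 0, -0.102, 0, 0, 0],
])

```text
t: 6.65
tool_pos: [0.5586, 0.082, 0.118]
orientation: [3.142, -0.0, -0.002]
force: [0.4, 0.4, -4.3]
opening: 0.0426
gripper_force: 39.9
```

```bash
python3 - <<'E'
from h import *
np.set_printoptions(precision=4,suppress=True)
s=robot.read_state();print(s["tool_pos"],s["opening"]);print(weigh(14))
E
```

```text
[0.5586 0.082  0.118 ] 0.042621755514094486
(array([-0.1624,  0.3155, -4.3207]), array([0.5947, 0.4434, 0.342 ]), array([ -0.0007, -54.8673, -49.2101,   0.0104,  -0.0748,  -0.    ]))
```

Call:
carry_out([
  [0, 0, 0.02, 0, 0, 0],
  [0, 0, 0.05, 0, 0, 0],
  [0, 0, 0.075, 0, 0, 0],
  [0, 0, 0.09, 0, 0, 0],
  [0, 0, 0.097, 0, 0, 0],
  [0, 0, 0.1, 0, 0, 0],
  [0, 0, 0.102, 0, 0, 0],
  [0, 0, 0.102, 0, 0, 0],
  [0, 0, 0.102, 0, 0, 0],
])

```text
t: 8.48
tool_pos: [0.5595, 0.0821, 0.0172]
orientation: [-3.142, -0.0, -0.002]
force: [0.5, -0.3, -3.9]
opening: 0.0426
gripper_force: 39.9
```

Call:
carry_out([
  [0, 0, 0, 0, 0, 0],
  [0, 0, 0, 0, 0, 0],
  [0, 0, 0, 0, 0, 0],
  [0, 0, 0, 0, 0, 0],
  [0, 0, 0, 0, 0, 0],
  [0, 0, 0, 0, 0, 0],
  [0, 0, -0.03, 0, 0, 0],
  [0, 0, -0.07, 0, 0, 0],
  [0, 0, -0.1, 0, 0, 0],
  [0, -0.03, -0.102, 0, 0, 0],
  [0, -0.07, -0.102, 0, 0, 0],
  [0, -0.1, -0.102, 0, 0, 0],
], jaw=0)

```text
t: 9.98
tool_pos: [0.559, 0.1834, 0.1189]
orientation: [-3.141, -0.0, -0.001]
force: [-0.6, -0.4, 0.3]
opening: 0.0929
gripper_force: 0.0
```

Call:
carry_out([
  [0, -0.02, 0, 0, 0, 0],
  [0, -0.025, 0, 0, 0, 0],
  [0, -0.025, 0, 0, 0, 0],
  [0, -0.025, 0, 0, 0, 0],
])

```text
t: 10.48
tool_pos: [0.5591, 0.206, 0.1186]
orientation: [3.141, -0.001, -0.0]
force: [-0.1, 0.3, 0.0]
opening: 0.0929
gripper_force: 0.0
```

```bash
python3 - <<'E'
from h import *
np.set_printoptions(precision=4,suppress=True)
P=pose("wrist");i=robot.read_camera("wrist");cv2.imwrite("pics/w3.png",cv2.cvtColor(i,cv2.COLOR_RGB2BGR))
s=robot.read_state();print(s["tool_pos"],s["opening"]);print(weigh(6)[0])
E
```

```text
[0.5592 0.2061 0.1186] 0.0931507883109561
[ 0.3647  0.3463 -0.1035]
```

View pics/w3.png

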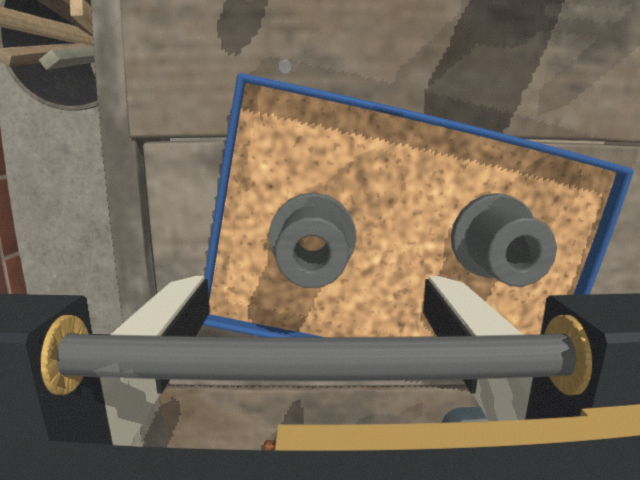

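The second bush's top is at (312,251) and its flange centre at (312,237). The tray's left rim is at about (222,215), so I'll check that clearance.

```bash
python3 - <<'E'
from h import *
P=pose("wrist")
print(atz(P,(312,251),.053),atz(P,(312,237),.010),[atz(P,p,.018) for p in((241,74),(216,270),(207,318),(630,172))])
E
```

```text
[0.56048447 0.20930847 0.053     ] [0.55832765 0.2097356  0.01      ] [array([0.6636013 , 0.25304206, 0.018     ]), array([0.53717403, 0.27522693, 0.018     ]), array([0.50147322, 0.28401436, 0.018     ]), array([ 0.60579811, -0.00700975,  0.018     ])]
```

The open finger would land on the tray rim, so I'll part-close to about 68 mm before going down.

Call:
carry_out([
  [0, -0.003, 0.01, 0, 0, 0],
  [0.0005, -0.003, 0.03, 0, 0, 0],
  [0.0005, -0.003, 0.045, 0, 0, 0],
  [0.0005, -0.003, 0.045, 0, 0, 0],
], jaw=68)

```text
t: 11.32
tool_pos: [0.5576, 0.2095, 0.0707]
orientation: [3.14, 0.0, -0.007]
force: [-0.2, -0.3, 0.5]
opening: 0.0683
gripper_force: 0.0
```

Call:
carry_out([
  [0, 0, 0.015, 0, 0, 0],
  [0, 0, 0.035, 0, 0, 0],
  [0, 0, 0.05, 0, 0, 0],
  [0, 0, 0.057, 0, 0, 0],
  [0, 0, 0.057, 0, 0, 0],
  [0, 0, 0.057, 0, 0, 0],
])

```text
t: 12.08
tool_pos: [0.56, 0.2102, 0.0173]
orientation: [-3.141, -0.0, -0.002]
force: [-0.4, -0.2, 1.0]
opening: 0.0683
gripper_force: 0.0
```

Call:
carry_out([
  [0, 0, 0, 0, 0, 0],
  [0, 0, 0, 0, 0, 0],
  [0, 0, 0, 0, 0, 0],
  [0, 0, 0, 0, 0, 0],
  [0, 0, 0, 0, 0, 0],
  [0, 0, 0, 0, 0, 0],
], jaw=255)

```text
t: 12.82
tool_pos: [0.5597, 0.2099, 0.0169]
orientation: [3.141, -0.0, 0.001]
force: [-0.6, -2.5, 4.1]
opening: 0.042
gripper_force: 40.0
```

Call:
carry_out([
  [0, 0, -0.01, 0, 0, 0],
  [0, 0, -0.03, 0, 0, 0],
  [0, 0, -0.055, 0, 0, 0],
  [0, 0, -0.08, 0, 0, 0],
  [0, 0, -0.095, 0, 0, 0],
  [0, 0, -0.102, 0, 0, 0],
  [0, 0, -0.102, 0, 0, 0],
  [0, 0, -0.102, 0, 0, 0],
  [0, 0, -0.102, 0, 0, 0],
  [0, 0, -0.102, 0, 0, 0],
])

```text
t: 14.08
tool_pos: [0.5592, 0.2099, 0.118]
orientation: [3.141, -0.0, -0.002]
force: [1.3, -0.0, -1.6]
opening: 0.0417
gripper_force: 40.0
```

```bash
python3 - <<'E'
from h import *
np.set_printoptions(precision=4,suppress=True)
s=robot.read_state();print(s["tool_pos"],s["opening"]);print(weigh(14))
E
```

```text
[0.5592 0.2099 0.118 ] 0.04171940486133875
(array([ 0.211 , -0.0403, -2.1869]), array([0.4396, 0.5609, 0.6099]), array([ -0.0004, -58.2562, -48.2336,  -0.006 ,  -0.0752,   0.0005]))
```

The far bush weighs about 2.2 N against 4.4 N for the near one, so it is the lighter. I'll stand it back and take the near one.

Call:
carry_out([
  [0, 0, 0.02, 0, 0, 0],
  [0, 0, 0.05, 0, 0, 0],
  [0, 0, 0.075, 0, 0, 0],
  [0, 0, 0.09, 0, 0, 0],
  [0, 0, 0.097, 0, 0, 0],
  [0, 0, 0.1, 0, 0, 0],
  [0, 0, 0.102, 0, 0, 0],
  [0, 0, 0.102, 0, 0, 0],
  [0, 0, 0.102, 0, 0, 0],
])

```text
t: 15.9
tool_pos: [0.56, 0.2101, 0.0173]
orientation: [-3.141, 0.0, -0.002]
force: [0.1, 0.2, -2.7]
opening: 0.0414
gripper_force: 40.0
```

Call:
carry_out([
  [0, 0, 0, 0, 0, 0],
  [0, 0, 0, 0, 0, 0],
  [0, 0, 0, 0, 0, 0],
  [0, 0, 0, 0, 0, 0],
  [0, 0, 0, 0, 0, 0],
  [0, 0, -0.03, 0, 0, 0],
  [0, 0, -0.07, 0, 0, 0],
  [0, 0.02, -0.09, 0, 0, 0],
  [0, 0.06, -0.1, 0, 0, 0],
  [0, 0.1, -0.1, 0, 0, 0],
  [0, 0.128, -0.1, 0, 0, 0],
  [0, 0.128, -0.1, 0, 0, 0],
], jaw=68)

```text
t: 17.4
tool_pos: [0.5595, 0.0803, 0.1167]
orientation: [3.141, -0.004, 0.0]
force: [0.4, -0.2, 0.4]
opening: 0.0683
gripper_force: 0.0
```

```bash
python3 - <<'E'
from h import *
np.set_printoptions(precision=4,suppress=True)
robot.read_camera("scene");P=pose("wrist");i=robot.read_camera("wrist");cv2.imwrite("pics/w4.png",cv2.cvtColor(i,cv2.COLOR_RGB2BGR))
s=robot.read_state();print(s["tool_pos"],s["opening"])
E
```

```text
[0.5595 0.0823 0.1166] 0.06771222848431234
```

View pics/w4.png

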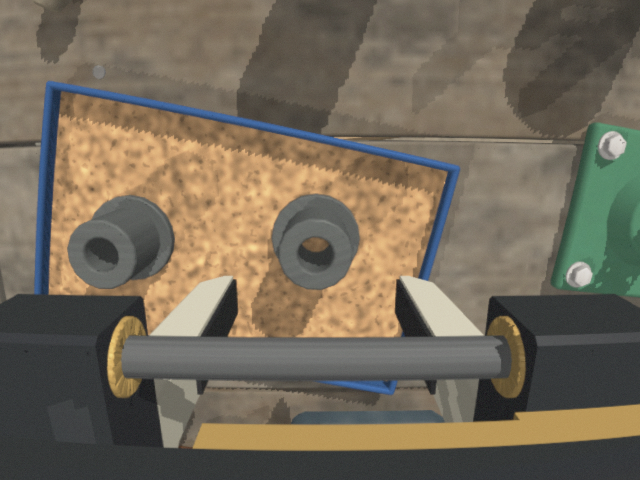

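Both bushes are standing, and the near one's top at (315,252) is centred between the fingers. I'll take it.

Call:
carry_out([
  [0, 0, 0.02, 0, 0, 0],
  [0, 0, 0.045, 0, 0, 0],
  [0, 0, 0.07, 0, 0, 0],
  [0, 0, 0.09, 0, 0, 0],
  [0, 0, 0.1, 0, 0, 0],
  [0, 0, 0.1, 0, 0, 0],
  [0, 0, 0.1, 0, 0, 0],
])

```text
t: 18.38
tool_pos: [0.5603, 0.0821, 0.0175]
orientation: [-3.142, -0.0, -0.002]
force: [-0.4, 0.0, 0.2]
opening: 0.0682
gripper_force: 0.0
```

Call:
carry_out([
  [0, 0, 0, 0, 0, 0],
  [0, 0, 0, 0, 0, 0],
  [0, 0, 0, 0, 0, 0],
  [0, 0, 0, 0, 0, 0],
  [0, 0, 0, 0, 0, 0],
  [0, 0, 0, 0, 0, 0],
], jaw=255, force=55)

```text
t: 19.12
tool_pos: [0.5598, 0.082, 0.017]
orientation: [3.142, 0.0, 0.001]
force: [-1.2, 0.2, 4.4]
opening: 0.0425
gripper_force: 55.0
```

Call:
carry_out([
  [0, 0, -0.01, 0, 0, 0],
  [0, 0, -0.035, 0, 0, 0],
  [0, 0, -0.07, 0, 0, 0],
  [0, 0, -0.11, 0, 0, 0],
  [0, 0.01, -0.15, 0, 0, 0],
  [0.002, 0.04, -0.17, 0, 0, 0],
  [0.004, 0.08, -0.18, 0, 0, 0],
  [0.006, 0.12, -0.18, 0, 0, 0],
  [0.008, 0.16, -0.18, 0, 0, 0],
  [0.01, 0.2, -0.18, 0, 0, 0],
  [0.011, 0.2, -0.18, 0, 0, 0],
  [0.011, 0.2, -0.18, 0, 0, 0],
])

```text
t: 20.62
tool_pos: [0.57, -0.1176, 0.1961]
orientation: [-3.141, 0.001, 0.002]
force: [0.2, 1.0, -4.9]
opening: 0.0425
gripper_force: 54.9
```

```bash
python3 - <<'E'
from h import *
np.set_printoptions(precision=4,suppress=True)
robot.read_camera("scene");P=pose("wrist");i=robot.read_camera("wrist")
s=robot.read_state();print(s["t"],s["tool_pos"],s["opening"],s["gripper_force"],s["force"])
a=robot.read_camera("scene");b=robot.read_camera("side")
A,B=pose("scene"),pose("side")
for c,im,Q in(("scene",a,A),("side",b,B)):
    for z in(.135,): print(c,proj(Q,[.570,-.163,z]))
k=lambda x:cv2.cvtColor(x,cv2.COLOR_RGB2BGR)
c1=cv2.resize(k(a)[225:325,275:375],(400,400),interpolation=cv2.INTER_CUBIC)
c2=cv2.resize(k(b)[215:315,275:375],(400,400),interpolation=cv2.INTER_CUBIC)
cv2.imwrite("pics/c5.png",np.hstack([c1,c2]))
cv2.imwrite("pics/w5.png",k(i))
E
```

```text
20.725 [ 0.5702 -0.1169  0.1963] 0.04248348649523051 54.946336448192596 [ 0.1721  0.3172 -4.2945]
scene [[325.5759 257.8732]]
side [[324.2319 240.9599]]
```

View pics/c5.png

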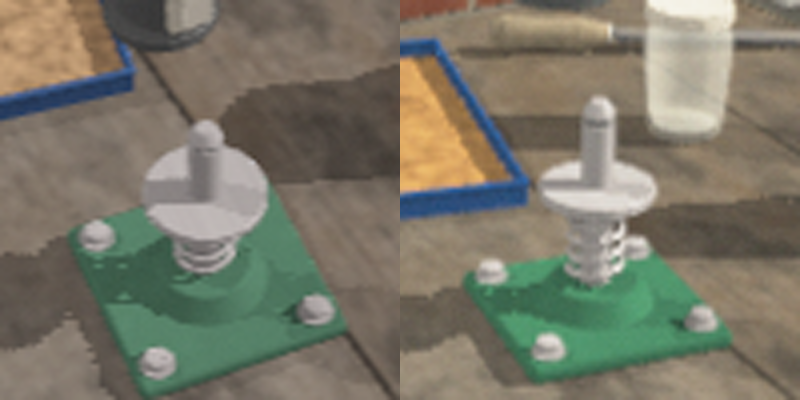

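View pics/w5.png

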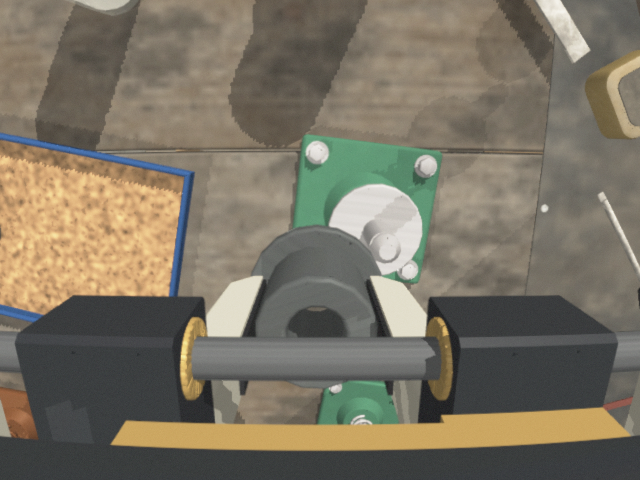

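The crops show the spindle top at scene (325.5,257) and side (324.5,241), which agrees with my estimate. In the wrist picture the spindle top is at about (386,246), the plate centre at about (376,228), and the held bush's flange far edge at (316,228).

```bash
python3 - <<'E'
from h import *
np.set_printoptions(precision=4,suppress=True)
P=pose("wrist")
print("top",atz(P,(386,246),.135),"plate",atz(P,(376,228),.085))
print("flange far edge-30",atz(P,(316,227),.192)-[.03,0,0],"L/R",atz(P,(251,290),.192),atz(P,(381,290),.192))
print("bore centre",atz(P,(317,326),.232))
A,B=pose("scene"),pose("side")
print(tri([ray(A,(275+51.5,225+31.5)),ray(B,(275+50,215+25.5))]))
i=cv2.imread("pics/w5.png");cv2.imwrite("pics/w5c.png",cv2.resize(i[190:390,240:440],(600,600),interpolation=cv2.INTER_CUBIC))
E
```

```text
top [ 0.576  -0.1566  0.135 ] plate [ 0.5753 -0.1579  0.085 ]
flange far edge-30 [ 0.5696 -0.1167  0.192 ] L/R [ 0.5712 -0.0881  0.192 ] [ 0.5712 -0.1453  0.192 ]
bore centre [ 0.5734 -0.117   0.232 ]
[ 0.5736 -0.1602  0.1344]
```

View pics/w5c.png

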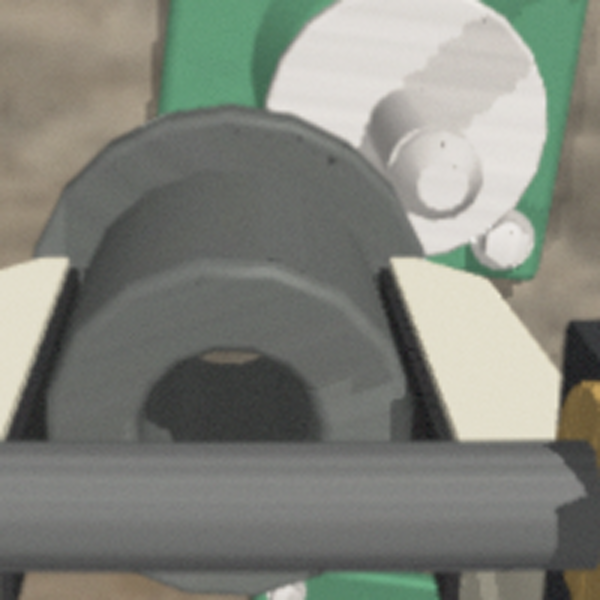

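Call:
carry_out([
  [0.001, 0.015, 0, 0, 0, 0],
  [0.002, 0.03, 0.01, 0, 0, 0],
  [0.0025, 0.041, 0.025, 0, 0, 0],
  [0.0025, 0.041, 0.037, 0, 0, 0],
  [0.0025, 0.041, 0.04, 0, 0, 0],
  [0.0025, 0.041, 0.04, 0, 0, 0],
  [0.0025, 0.041, 0.04, 0, 0, 0],
])

```text
t: 21.7
tool_pos: [0.5734, -0.1587, 0.1573]
orientation: [3.141, 0.001, 0.002]
force: [-0.7, 0.9, -5.0]
opening: 0.0424
gripper_force: 54.9
```

```bash
python3 - <<'E'
from h import *
np.set_printoptions(precision=4,suppress=True)
a=robot.read_camera("scene");b=robot.read_camera("side");i=robot.read_camera("wrist")
s=robot.read_state();print(s["t"],s["tool_pos"],s["force"])
k=lambda x:cv2.cvtColor(x,cv2.COLOR_RGB2BGR)
r=lambda x,u,v,n,sz:cv2.resize(k(x)[v:v+n,u:u+n],(sz,sz),interpolation=cv2.INTER_CUBIC)
cv2.imwrite("pics/c6.png",np.hstack([r(a,290,215,80,400),r(b,285,195,80,400)]))
cv2.imwrite("pics/w6.png",k(i))
E
```

```text
21.85 [ 0.5734 -0.1589  0.1573] [ 0.1737  0.4046 -4.7946]
```

View pics/c6.png

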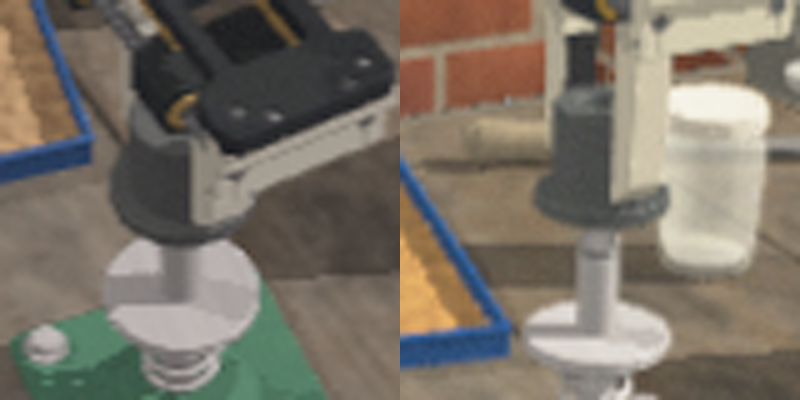

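In both crops the flange is centred over the spindle within about 1 mm (scene 183 against 182, side 601 against 597, at 5x zoom). I'll lower it on.

Call:
carry_out([
  [-0.0005, 0, 0.005, 0, 0, 0],
  [-0.0005, 0, 0.01, 0, 0, 0],
  [-0.0005, 0, 0.014, 0, 0, 0],
  [-0.0005, 0, 0.018, 0, 0, 0],
  [-0.0005, 0, 0.022, 0, 0, 0],
  [-0.0005, 0, 0.022, 0, 0, 0],
  [-0.0005, 0, 0.022, 0, 0, 0],
])

```text
t: 22.72
tool_pos: [0.5726, -0.159, 0.1348]
orientation: [3.142, -0.0, 0.0]
force: [0.2, 0.9, -4.5]
opening: 0.0423
gripper_force: 54.9
```

Call:
carry_out([
  [0, 0, 0.005, 0, 0, 0],
  [0, 0, 0.011, 0, 0, 0],
  [0, 0, 0.017, 0, 0, 0],
  [0, 0, 0.023, 0, 0, 0],
  [0, 0, 0.029, 0, 0, 0],
  [0, 0, 0.033, 0, 0, 0],
  [0, 0, 0.033, 0, 0, 0],
  [0, 0, 0.033, 0, 0, 0],
])

```text
t: 23.72
tool_pos: [0.5725, -0.1587, 0.1014]
orientation: [-3.141, -0.0, 0.0]
force: [4.0, 3.0, -7.4]
opening: 0.0425
gripper_force: 54.9
```

Call:
carry_out([
  [0.001, -0.0007, 0, 0, 0, 0],
  [0.001, -0.0007, 0.003, 0, 0, 0],
  [0.001, -0.0007, 0.006, 0, 0, 0],
  [0.001, -0.0007, 0.009, 0, 0, 0],
  [0.001, -0.0007, 0.011, 0, 0, 0],
  [0.001, -0.0007, 0.011, 0, 0, 0],
  [0.001, -0.0007, 0.011, 0, 0, 0],
])

```text
t: 24.6
tool_pos: [0.5735, -0.1586, 0.0914]
orientation: [3.141, -0.0, 0.0]
force: [-4.2, 1.4, 5.1]
opening: 0.0427
gripper_force: 55.0
```

Call:
carry_out([
  [0, 0, 0.0015, 0, 0, 0],
  [0, 0, 0.003, 0, 0, 0],
  [0, 0, 0.004, 0, 0, 0],
  [0, 0, 0.005, 0, 0, 0],
  [0, 0, 0.005, 0, 0, 0],
  [0, 0, 0.005, 0, 0, 0],
])

```text
t: 25.35
tool_pos: [0.5736, -0.1586, 0.0866]
orientation: [3.141, -0.0, 0.0]
force: [-5.4, 0.7, 7.1]
opening: 0.0426
gripper_force: 55.1
```

Call:
carry_out([
  [-0.0005, 0, 0.001, 0, 0, 0],
  [-0.0005, 0, 0.002, 0, 0, 0],
  [-0.0005, 0, 0.002, 0, 0, 0],
  [-0.0005, 0, 0.002, 0, 0, 0],
])

```text
t: 25.85
tool_pos: [0.5735, -0.1586, 0.085]
orientation: [3.141, -0.0, 0.002]
force: [-3.7, 1.3, 7.4]
opening: 0.0423
gripper_force: 55.1
```

Call:
carry_out([
  [0, 0, 0.0005, 0, 0, 0],
  [0, 0, 0.001, 0, 0, 0],
  [0, 0, 0.001, 0, 0, 0],
  [0, 0, 0.001, 0, 0, 0],
])

```text
t: 26.35
tool_pos: [0.5736, -0.1586, 0.0849]
orientation: [3.141, 0.0, 0.002]
force: [-7.9, 2.4, 15.2]
opening: 0.0422
gripper_force: 55.1
```

The force jumped with no further travel, so the plate is on its stop. I'll add a little preload and check.

Call:
carry_out([
  [-0.0005, 0, 0.0003, 0, 0, 0],
  [-0.0005, 0, 0.0004, 0, 0, 0],
  [-0.0005, 0, 0.0004, 0, 0, 0],
  [-0.0005, 0, 0.0004, 0, 0, 0],
  [-0.0005, 0, 0.0004, 0, 0, 0],
  [-0.0005, 0, 0.0004, 0, 0, 0],
])

```text
t: 27.1
tool_pos: [0.5736, -0.1586, 0.0849]
orientation: [3.141, 0.0, 0.004]
force: [-6.9, 2.5, 15.8]
opening: 0.043
gripper_force: 55.1
```

```bash
python3 - <<'E'
from h import *
np.set_printoptions(precision=4,suppress=True)
a=robot.read_camera("scene");b=robot.read_camera("side")
s=robot.read_state();print(s["t"],s["tool_pos"],s["opening"],weigh(8)[0])
k=lambda x:cv2.cvtColor(x,cv2.COLOR_RGB2BGR)
r=lambda x,u,v,n,sz:cv2.resize(k(x)[v:v+n,u:u+n],(sz,sz),interpolation=cv2.INTER_CUBIC)
cv2.imwrite("pics/c7.png",np.hstack([r(a,210,165,160,400),r(b,285,225,80,400)]))
E
```

```text
27.2 [ 0.5736 -0.1586  0.0849] 0.042626481674704786 [-6.8288  3.0467 15.898 ]
```

View pics/c7.png

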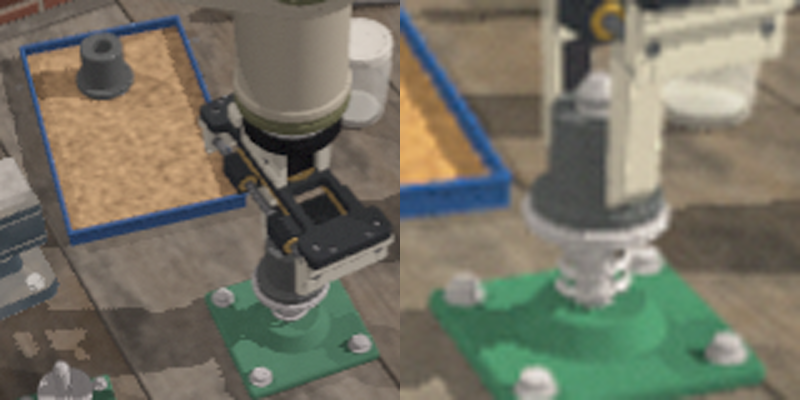

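The bush sits flange down on the pressed plate with the spindle end showing above it, and the lighter bush stands in the tray. The TCP at 0.085 m puts the plate at about 0.073 m, which is its stop.

```bash
python3 -c "
from plant import robot
print(robot.close_job())"
```

```text
the job is handed in; nothing more can be done
None
```

I lifted and weighed both bushes (about 4.4 N and 2.2 N) and stood the lighter one back in the tray. The heavier one is on the spindle, flange down, pressed to the stop (plate at about 73 mm) and still gripped and held there at about 16 N, and the job is handed in at about 28 s.

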